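Sort two gauge blocks on the tipping tray

ROBOT

A 6-joint arm with a two-finger parallel gripper is mounted at the origin on a cart in front of the work surface, level with it; the furniture and walls round the work are solid. World frame = base frame: x ahead of the robot, y to its left, z up, the work surface at z = 0. Lengths are in m, angles in rad, forces in N, time in s.
With the tool pointing down it reaches from about 0.375 to 0.9 m from the base axis. Payload 3.1 kg.
Tool frame: the origin (TCP) lies midway between the tips of the shut fingers; the grasp point (between the pads) lies 19 mm behind it; y points along the fingers, x is the direction in which the jaws open and shut, and the axes are right-handed (so a half turn about y gives the same grasp; the last joint's range is limited). The gripper opens to 87 mm and grips with 3 to 60 N. Pads are 19 mm wide; open, the fingers measure 117 mm over their backs; the gripper's body (75 mm by 190 mm) begins 51 mm behind the grasp point.
Start: joints at [-1.48, 0.527, 1.433, -0, 1.181, -0.178], TCP at [0.167, -0.602, 0.223] pointing down, gripper open.
Joint ranges: [-3.08, 3.08], [-0.75, 2.2], [0.22, 2.44], [-1.43, 4.57], [0, 2.65], [-2.85, 2.85]. Speed limits (rad/s): [2.79, 2.79, 3.14, 3.14, 3.14, 3.14].

INTERFACE

Orientations are given as a unit quaternion [x, y, z, w].
In Python, from rig import sensors, vision, robot gives the robot as it stands.
- The arm moves only by the tool play_rows, never from a script. Its argument "moves" is text: rows parted by semicolons, each of 7 numbers parted by spaces: the shift along the world's x, y, z in mm, then the turn, a rotation vector about the world's x, y, z in rad, then the finger opening in mm, from 0 to 87. In form: tx ty tz wx wy wz hand; .... A call has 1 to 20 rows; each row shifts and turns the pose as measured when the row begins; what a row does not reach is not made up. A row lasts 1/10 s, in which the tool goes at most 50 mm and 8.59 degrees, less where a joint would pass 70% of its speed; a pose out of reach is approached as far as the arm can. A call is refused whole if a number of a shift passes 50 or a number of a turn 0.15, either way. A call with a gripper value outside its range is refused whole. The fingers move at their own pace and stop on an object; "newtons" is the grip in N (left out, the last holds). Time passes only in rows, so rows that do not move let the fingers close. It gives the time, the measured TCP pose, the force and the opening at its end, in the units of the state.
- sensors.get_obs(): the state, without advancing time (a new reading comes with each control period).
- vision.camera(name): name is "scene" or "top" or "wrist"; returns a dict with "image" (384x512x3 uint8, blue, green, red), "intrinsics" (3x3 intrinsics, pixels), "origin" and "rotation" of the camera in the world; the wrist camera has in their place "T_tool_cam" (4x4, takes a point from camera to tool coordinates, whose origin is the TCP and whose axes are the tool frame's). Camera axes: x right, y down, z forward; pixel columns grow to the right and rows downward; lengths in m; the calibration is good to about 2 mm. A picture is of the moment at which its call begins: read the wrist's pose just before it. There is no depth.
- robot.hand_in(): hands the job in, once; it reports no verdict.
Trained networks look in a picture, given as the dict that the camera call returned (one of the last four; its "shot" number tells which), for a name from the list of things; names that differ only in an ending like _2 or _b are one class to them, and where a whole thing is asked for, a point or a joint stands for the part that bears it (a point fixed in the world has none). Each returns a list of dicts, best first, with "p" (0 to 1); they miss things now and then, are a little off and sometimes report something else, mostly with a low value. They report only what shows in the picture. A call takes as long as a camera call.
- vision.boxes_of(picture, query): "point" ([x, y, z] in m, in the coordinates of the camera as it stood for that picture, good to about 4 mm: the middle of the surface that is visible of it).
- vision.cut_out(picture, query): "pixels" (384x512 bool, what is visible of it).
The state is a dict: "time": time; "q": joint angles; "joint_velocities": joint speeds; "joint_torque": joint torques, N m; "position": TCP position; "tool_rot": TCP orientation; "ft_force": force on the tool from outside, world axes, zero at the start; "moment": the same for the moment, N m; "grip_width": finger opening in m.
Only numpy, scipy, OpenCV 4.12 (cv2) and the standard library are available. Lean on these libraries where they do the work, as an engineer would, in place of code of your own. Each camera call takes 0.05 s, during which the arm holds its last target. There are 200 camera calls.

TASK

Sort the two gauge blocks by thickness on the tipping tray: first set the thin block down in the loading half of the level tray, beside the thick one. Then press the lip at the other end down until the tray bears on its stop screw, gently (below 20 newtons), and keep it there until the thin block has slid under the cross bar to the end wall and the thick one rests against the bar. Finally let the tray come back level under control, without letting it snap up; leave the blocks to slide by themselves and leave the things round about alone.

Things in the scene. Friction and masses are not known exactly. Their poses are not given: they have to be found in the camera images.
- sorter_base: Grey base plate of the tipping tray, fixed to the worktop, 240 (x) x 180 (y) x 10 mm. Origin: centre of its underside. Its x axis points from the loading end to the lip end of the tray (the way the blocks slide), roughly to the robot's right; its y axis is along the hinge, z up. Two cheeks at y = +-80 mm, reaching 84 mm above the worktop, carry the hinge.
- tray_hinge_axis (a point): Point on the tray's hinge axis, midway between the cheeks, 70 mm above the worktop; axes as sorter_base. The tray turns about the y axis through this point.
- tray_tilt (a joint): Tilt of the tray (rad): 0 level, held there by a counterweight; grows as the lip end goes down. A rigid stop screw, set differently each time, halts it somewhere from 0.26 to 0.38. Pressing on the lip pad takes a nearly constant 2 to 5 N (varies) until the tray meets the stop, then the force climbs steeply. Let go, it springs back fast.
- tray_floor (a point): Centre of the tray's inner floor, above the hinge; axes move with the tray (x to the lip end, y along the hinge, z out of the floor). Open polished aluminium tray; blocks slide on it at 0.25 rad of tilt or less. Inside x = -100 to 100 mm, y = -65 to 65 mm; side and loading-end walls 18 mm high; lip-end wall 14 mm high, outer face at x = 105 mm. The floor is 5 mm thick, its underside level with the hinge axis.
- cross_bar (a point): Centre of the underside of the steel cross bar over the tray: 6 mm thick (x = 15 to 21 mm from the hinge), right across, 15 mm above the floor, its top 25 mm above it. A 10 mm block passes beneath, a 20 mm block is held. Loading half of the tray: from the bar back to the loading-end wall, x = -100 to 15 mm. Axes as tray_floor.
- lip_pad (a point): Centre of the upper face of the black rubber pad (40 x 60 mm, along the tray's x and y) on the lip outside the lip-end wall; 133 mm from the hinge axis along the tray's x and 8 mm above it. This is where to press. Axes move with the tray.
- stop_screw: Upright steel stop screw, 12 mm across, under the lip half of the tray, 70 mm from the hinge axis along the base's x. Origin: centre of its top end, 41 to 49 mm above the worktop; the underside of the tray floor (5 mm thick, its underside level with the hinge axis) comes down on it.
- thin_block: Thin ground steel gauge block, 9 (x) x 30 (y) x 10 (z) mm, 21 g, lying on the worktop left of the tray. Origin: in its underside, halfway along the 30 mm and 4 mm from one long side, 5 mm from the other.
- thick_block: Thick ground steel gauge block, 9 (x) x 30 (y) x 20 (z) mm, 42 g, standing in the loading half of the tray with its 30 mm length roughly along the slide direction. Origin: in its underside, halfway along the 30 mm and 4 mm from one long side, 5 mm from the other.
- jar_1: Bystander: empty clear jar, 56 mm across, 42 mm high, beyond the tray. Origin: centre of its underside.
- pot_2: Bystander: low round pot with a tan lid, 67 mm across, 26 mm high, to the right of the tray. Origin: centre of its underside.
- lid_white_2: Bystander: white jar lid, 50 mm across, 12 mm high, to the right of the tray. Origin: centre of its underside.

How it is judged:
On the way, in this order (a step that is already met when the one before it is completed fails the run):
1. the thin block lies released in the loading half of the level tray (x of thin_block in the frame of tray_floor between -0.1 and 0.012 m and y of thin_block in the frame of tray_floor between -0.066 and 0.066 m and z of thin_block in the frame of tray_floor between -0.008 and 0.012 m and contact force between the fingers and thin_block below 0.05 N and linear speed of thin_block below 0.03 m/s and value of joint tray_tilt below 0.05 rad), for 0.2 s.
2. the tray is pressed on its stop screw (at least 1 N on it) with the thin block at the lip-end wall and the thick one against the bar (contact force between stop_screw and anything else above 1 N and value of joint tray_tilt above 0.24 rad and x of thin_block in the frame of tray_floor between 0.07 and 0.105 m and y of thin_block in the frame of tray_floor between -0.066 and 0.066 m and z of thin_block in the frame of tray_floor between -0.008 and 0.012 m and x of thick_block in the frame of tray_floor between -0.014 and 0.016 m and y of thick_block in the frame of tray_floor between -0.066 and 0.066 m and z of thick_block in the frame of tray_floor between -0.008 and 0.014 m), for 0.3 s.
At the end, for the whole second after the job is handed in: The tray is level again (within 0.03 rad); in it, at rest, the thin block lies at the lip-end wall (its origin 70 to 105 mm from the hinge towards the lip) and the thick block against the loading side of the bar (its origin within about 15 mm of the hinge) (x of thin_block in the frame of tray_floor between 0.07 and 0.105 m and y of thin_block in the frame of tray_floor between -0.066 and 0.066 m and z of thin_block in the frame of tray_floor between -0.008 and 0.012 m and x of thick_block in the frame of tray_floor between -0.014 and 0.016 m and y of thick_block in the frame of tray_floor between -0.066 and 0.066 m and z of thick_block in the frame of tray_floor between -0.008 and 0.014 m and value of joint tray_tilt below 0.03 rad and linear speed of each of thin_block, thick_block below 0.02 m/s); the robot touches nothing.
It fails at once if the tray is pushed with more than 20 N (contact force between any of the arm, the fingers and tray above 20 N).
It fails at once if the tray snaps back (faster than 2 rad/s) (velocity of joint tray_tilt below -2 rad/s).
It fails at once if the fingers push the thick block (contact force between the fingers and thick_block above 1 N).
It fails at once if the fingers push the thin block along past the bar (contact force between the fingers and thin_block above 1 N and x of thin_block in the frame of tray_floor between 0.02 and 0.11 m and y of thin_block in the frame of tray_floor between -0.07 and 0.07 m and z of thin_block in the frame of tray_floor below 0.014 m).
It fails at once if a jar, pot or lid standing round about is moved more than 30 mm (distance of any of jar_1, pot_2, lid_white_2 from where it was at the start of the episode above 0.03 m).
It also fails if it takes over 59 s, if anything falls off the work surface, if the arm or the gripper's body presses on something with over 40 N, if the wrist force passes 120 N, or if a joint passes its speed limit or range.

## Working session

There is one attempt and no reset: what is moved stays moved. The work goes in short steps, Python scripts to look and compute and a tool call to move; the robot and the scene stay as the last step left them, time stands still between calls to the robot, and variables do not carry over. Pictures are saved under pics/ and viewed, and the job is handed in when it is done.

Besides the shell and the picture viewer there is one more tool, called after "Emit:" in YAML: its name, and indented under it one key for each argument. play_rows: Moves the arm, as the interface text tells. Its arguments: {"type":"object","properties":{"moves":{"type":"string"},"newtons":{"type":"number"}},"required":["moves"]}

```bash
mkdir -p pics
cat > h.py <<'E'
import numpy as np, cv2
from rig import sensors, vision, robot
def shot(name,fn):
    o=sensors.get_obs(); c=vision.camera(name)
    cv2.imwrite('pics/'+fn+'.png',c['image'])
    if name=='wrist':
        from scipy.spatial.transform import Rotation as R
        T=np.eye(4);T[:3,:3]=R.from_quat(o['tool_rot']).as_matrix();T[:3,3]=o['position']
        T=T@np.array(c['T_tool_cam']); c['R']=T[:3,:3];c['o']=T[:3,3]
    else: c['R']=np.array(c['rotation']);c['o']=np.array(c['origin'])
    return c
def w(c,p): return c['R']@np.array(p)+c['o']
def pix(c,u,v,z):
    d=c['R']@np.linalg.inv(np.array(c['intrinsics']))@np.array([u,v,1.])
    return c['o']+d*(z-c['o'][2])/d[2]
def proj(c,p):
    q=np.array(c['intrinsics'])@(c['R'].T@(np.array(p)-c['o'])); return q[:2]/q[2]
E
python3 - <<'E'
from h import *
print(sensors.get_obs())
for n in ['top','scene']:
    c=shot(n,n+'0'); print(n,c['o'],c['R'].round(3).tolist())
    for k in ['sorter_base','tray_floor','cross_bar','lip_pad','stop_screw','thin_block','thick_block','jar_1','pot_2','lid_white_2']:
        try:
            print(k,[(round(b['p'],2),w(c,b['point']).round(4).tolist()) for b in vision.boxes_of(c,k)[:2]])
        except Exception as e: print(k,e)
E
```

```text
{'time': 0.0, 'q': array([-1.47950115e+00,  5.28456320e-01,  1.43391165e+00, -1.66572511e-05,
        1.18136710e+00, -1.78501636e-01]), 'joint_velocities': array([-0.00058901, -0.00148387,  0.00129254,  0.00060089, -0.00072993,
        0.00068189]), 'joint_torque': array([ 9.41654871e-04, -4.40038311e+01, -1.76591367e+01,  6.33424195e-02,
        5.82086190e-02, -1.65202919e-04]), 'position': array([ 0.16653988, -0.60164513,  0.2215747 ]), 'tool_rot': array([-0.56214859,  0.42872641, -0.42769489,  0.56325812]), 'ft_force': array([ 0.07144713, -0.54011597, -0.14149258]), 'moment': array([ 0.02120635, -0.03137646,  0.03311191]), 'grip_width': 0.08706755216450456}
top [ 0.31444239 -0.02540545  1.11710636] [0.703, -0.703, 0.081, -0.079]
sorter_base matmul: Input operand 1 has a mismatch in its core dimension 0, with gufunc signature (n?,k),(k,m?)->(n?,m?) (size 3 is different from 4)
tray_floor matmul: Input operand 1 has a mismatch in its core dimension 0, with gufunc signature (n?,k),(k,m?)->(n?,m?) (size 3 is different from 4)
cross_bar matmul: Input operand 1 has a mismatch in its c
[... 1435 characters left out ...]
mension 0, with gufunc signature (n?,k),(k,m?)->(n?,m?) (size 3 is different from 4)
stop_screw []
thin_block matmul: Input operand 1 has a mismatch in its core dimension 0, with gufunc signature (n?,k),(k,m?)->(n?,m?) (size 3 is different from 4)
thick_block matmul: Input operand 1 has a mismatch in its core dimension 0, with gufunc signature (n?,k),(k,m?)->(n?,m?) (size 3 is different from 4)
jar_1 matmul: Input operand 1 has a mismatch in its core dimension 0, with gufunc signature (n?,k),(k,m?)->(n?,m?) (size 3 is different from 4)
pot_2 matmul: Input operand 1 has a mismatch in its core dimension 0, with gufunc signature (n?,k),(k,m?)->(n?,m?) (size 3 is different from 4)
lid_white_2 []
```

```bash
python3 - <<'E'
s=open('h.py').read()
s=s.replace("c['R']=np.array(c['rotation'])","c['R']=R.from_quat(c['rotation']).as_matrix()").replace("        from scipy.spatial.transform import Rotation as R\n","").replace("import numpy as np, cv2","import numpy as np, cv2\nfrom scipy.spatial.transform import Rotation as R")
s+='''
def find(c,ks,n=2):
    for k in ks: print(k,[(round(b['p'],2),w(c,b['point']).round(4).tolist(),proj(c,w(c,b['point'])).round().tolist()) for b in vision.boxes_of(c,k)[:n]])
ALL=['sorter_base','tray_floor','cross_bar','lip_pad','stop_screw','thin_block','thick_block','jar_1','pot_2','lid_white_2']
'''
open('h.py','w').write(s)
E
python3 - <<'E'
from h import *
print(R.from_quat(sensors.get_obs()['tool_rot']).as_matrix().round(3))
for n in ['top','scene']:
    c=shot(n,n+'1'); print(n,c['o'],c['R'].round(3).tolist()); find(c,ALL)
E
```

```text
[[ 0.267 -0.     0.964]
 [-0.964  0.     0.267]
 [-0.    -1.    -0.   ]]
top [ 0.31444239 -0.02540545  1.11710636] [[-0.0, -0.975, 0.224], [-1.0, -0.001, -0.003], [0.003, -0.224, -0.975]]
sorter_base [(0.69, [0.5142, -0.0603, 0.0773], [262.0, 202.0]), (0.24, [0.5241, -0.0637, 0.0755], [263.0, 199.0])]
tray_floor [(0.65, [0.5253, -0.0625, 0.0747], [263.0, 198.0])]
cross_bar [(0.76, [0.5259, -0.0671, 0.0792], [265.0, 198.0])]
lip_pad [(0.94, [0.5245, -0.0619, 0.076], [262.0, 198.0]), (0.6, [0.6318, -0.314, 0.0245], [353.0, 164.0])]
stop_screw []
thin_block []
thick_block [(0.47, [0.5036, 0.0192, 0.0954], [231.0, 205.0])]
jar_1 []
pot_2 [(0.6, [0.515, -0.0577, 0.0736], [261.0, 202.0]), (0.58, [0.6319, -0.3179, 0.0253], [354.0, 164.0])]
lid_white_2 [(0.7, [0.489, -0.328, 0.014], [360.0, 216.0])]
scene [-0.01975402  0.81496297  0.6990677 ] [[-0.816, -0.321, 0.481], [-0.578, 0.421, -0.699], [0.023, -0.848, -0.529]]
sorter_base [(0.95, [0.5032, -0.0146, 0.0759], [272.0, 186.0])]
tray_floor [(0.71, [0.5178, -0.0421, 0.0788], [273.0, 179.0]), (0.39, [0.5014, -0.0142, 0.0769], [273.0, 186.0])]
cross_bar [(0.57, [0.5169, -0.0529, 0.0776], [276.0, 178.0])]
lip_pad [(0.86, [0.5159, -0.0485, 0.0795], [275.0, 178.0])]
stop_screw [(0.38, [0.5134, -0.049, 0.0769], [276.0, 179.0])]
thin_block [(0.65, [0.4619, 0.3003, 0.0079], [205.0, 283.0])]
thick_block [(0.45, [0.5035, 0.0197, 0.0942], [265.0, 186.0])]
jar_1 [(0.61, [0.6735, 0.0008, 0.0299], [218.0, 183.0])]
pot_2 [(0.76, [0.6293, -0.3136, 0.0304], [290.0, 146.0])]
lid_white_2 []
```

View pics/top0.png

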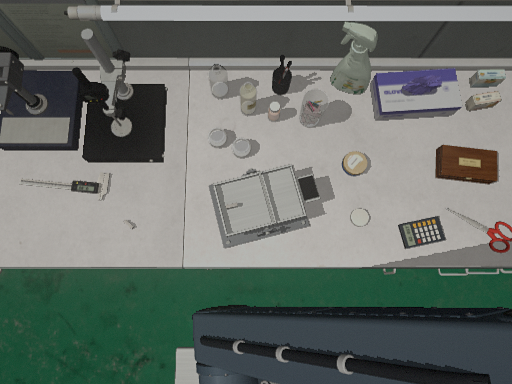

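View pics/scene0.png

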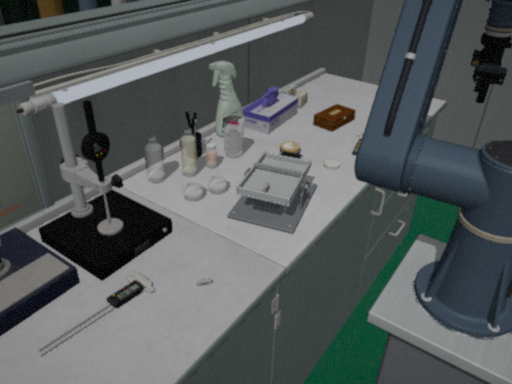

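Run:
```python
from h import *
c=shot('top','t2')
print(c['intrinsics'])
for n,u,v,z in [('pad',310,187,.078),('thin',129,224,.01),('thick',232,205,.095),('screw',230,240,.01)]: print(n,pix(c,u,v,z).round(4))
im=c['image']; cv2.imwrite('pics/t2z.png',cv2.resize(im[150:255,195:345],None,fx=5,fy=5,interpolation=cv2.INTER_CUBIC))
cv2.imwrite('pics/t2y.png',cv2.resize(im[200:245,100:160],None,fx=8,fy=8,interpolation=cv2.INTER_CUBIC))
for k in ['thin_block','thick_block','lip_pad','cross_bar','tray_floor']:
  for r in vision.cut_out(c,k)[:2]:
    m=r['pixels'];ys,xs=np.nonzero(m);print(k,r['p'],m.sum(),xs.mean() if m.sum() else 0,ys.mean() if m.sum() else 0)
```

```text
[[410.72517473   0.         249.40778636]
 [  0.         410.72517473 187.26790373]
 [  0.           0.           1.        ]]
pad [ 0.5541 -0.1855  0.078 ]
thin [0.4667 0.2977 0.01  ]
thick [0.5034 0.0159 0.095 ]
screw [0.4236 0.0238 0.01  ]
thin_block 0.55 22 128.9090909090909 224.5
thin_block 0.3 355 240.5830985915493 147.43943661971832
thick_block 0.42 6 231.16666666666666 205.66666666666666
thick_block 0.25 4670 263.64304068522483 198.92655246252676
lip_pad 0.88 5037 263.58844550327575 199.04387532261268
lip_pad 0.35 53 231.54716981132074 205.73584905660377
cross_bar 0.63 4829 263.636156554152 198.90018637399046
tray_floor 0.85 4900 263.69204081632654 199.0069387755102
```

View pics/t2z.png

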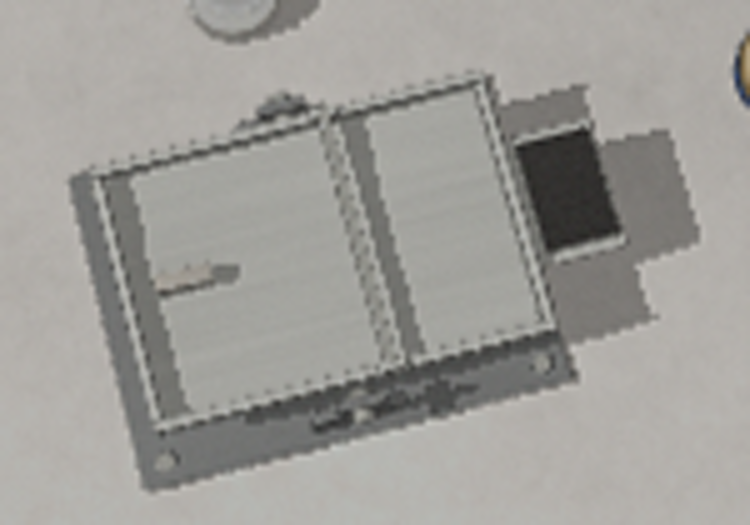

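View pics/t2y.png

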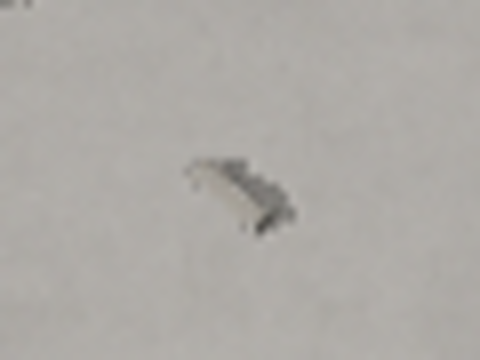

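Emit:
play_rows:
  moves: "30 45 12 0 0 0 87;30 45 12 0 0 0 87;30 45 12 0 0 0 87;30 45 12 0 0 0 87;30 45 12 0 0 0 87;30 45 12 0 0 0 87;30 45 12 0 0 0 87;30 45 12 0 0 0 87;30 45 12 0 0 0 87;30 45 12 0 0 0 87;0 0 0 0 0 0 87;0 0 0 0 0 0 87"

```text
time: 3.7
position: [0.4397, -0.1881, 0.3339]
tool_rot: [-0.562, 0.426, -0.432, 0.562]
ft_force: [0.3, -0.2, -1.2]
grip_width: 0.0868
```

Run:
```python
from h import *
o=sensors.get_obs();print(o['position'],R.from_quat(o['tool_rot']).as_matrix().round(3).tolist(),o['q'].round(2),o['ft_force'])
c=shot('wrist','w1');print(np.array(c['T_tool_cam']).round(3),c['intrinsics'],c['o'],c['R'].round(2)); find(c,ALL)
```

```text
[ 0.43966782 -0.1881246   0.33392627] [[0.264, 0.008, 0.965], [-0.965, -0.006, 0.264], [0.008, -1.0, 0.006]] [-0.64  0.19  1.64 -0.    1.3   0.67] [ 0.26587945 -0.20226886 -1.21210558]
[[ 1.     0.001  0.     0.   ]
 [ 0.    -0.269  0.963 -0.163]
 [ 0.001 -0.963 -0.269  0.075]
 [ 0.     0.     0.     1.   ]] [[316.49536188   0.         250.3898699 ]
 [  0.         316.49536188 183.91703404]
 [  0.           0.           1.        ]] [ 0.51041393 -0.16772959  0.49695166] [[ 0.26 -0.93 -0.25]
 [-0.96 -0.25 -0.08]
 [ 0.01  0.26 -0.96]]
sorter_base [(0.74, [0.5329, -0.0631, 0.077], [171.0, 56.0])]
tray_floor [(0.57, [0.5292, -0.0627, 0.074], [171.0, 59.0])]
cross_bar [(0.96, [0.5315, -0.0641, 0.0768], [172.0, 57.0]), (0.38, [0.5309, -0.0629, 0.0763], [171.0, 58.0])]
lip_pad [(0.65, [0.5274, -0.0635, 0.0767], [171.0, 61.0])]
stop_screw [(0.74, [0.5299, -0.0645, 0.0774], [172.0, 59.0])]
thin_block [(0.51, [0.5297, -0.0614, 0.0739], [170.0, 59.0])]
thick_block [(0.81, [0.5105, 0.014, 0.0943], [100.0, 55.0])]
jar_1 []
pot_2 [(0.83, [0.638, -0.3173, 0.0281], [378.0, 34.0])]
lid_white_2 []
```

View pics/w1.png

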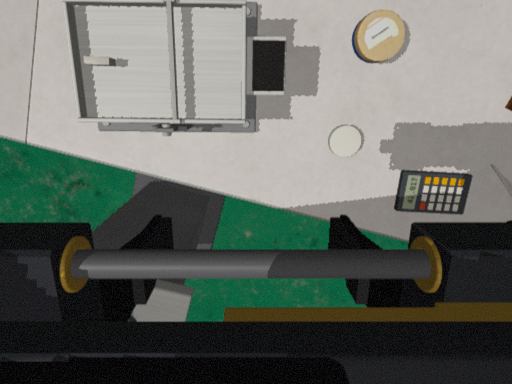

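Emit:
play_rows:
  moves: "15 32 0 0 0 0 87;15 32 0 0 0 0 87;15 32 0 0 0 0 87;15 32 0 0 0 0 87;0 0 0 0 0 0 87;0 0 0 0 0 0 87"

```text
time: 4.85
position: [0.5008, -0.06, 0.3333]
tool_rot: [0.56, -0.428, 0.435, -0.56]
ft_force: [-0.3, -0.1, 0.2]
grip_width: 0.0868
```

Run:
```python
from h import *
o=sensors.get_obs();print(o['position'],o['q'].round(2))
c=shot('wrist','w2'); find(c,ALL)
for z in [.095]: pass
im=c['image']; cv2.imwrite('pics/w2z.png',cv2.resize(im[0:230,100:420],None,fx=2.5,fy=2.5,interpolation=cv2.INTER_CUBIC))
np.savez('w2.npz',R=c['R'],o=c['o'],K=c['intrinsics'])
```

```text
[ 0.50081183 -0.05996824  0.33325832] [-0.34  0.24  1.58 -0.    1.31  0.98]
sorter_base [(0.66, [0.5397, -0.0542, 0.075], [252.0, 125.0])]
tray_floor [(0.85, [0.5297, -0.0648, 0.0734], [258.0, 134.0])]
cross_bar [(0.86, [0.5302, -0.0618, 0.071], [256.0, 133.0]), (0.24, [0.4893, -0.3221, 0.0143], [405.0, 195.0])]
lip_pad [(0.95, [0.5289, -0.0635, 0.0774], [257.0, 135.0])]
stop_screw [(0.5, [0.5312, -0.0582, 0.0734], [253.0, 132.0])]
thin_block [(0.59, [0.4687, 0.2978, 0.0107], [10.0, 107.0])]
thick_block [(0.49, [0.508, 0.0176, 0.0963], [191.0, 136.0])]
jar_1 [(0.72, [0.6767, -0.0069, 0.0238], [244.0, 13.0])]
pot_2 [(0.84, [0.6349, -0.3133, 0.0306], [443.0, 104.0]), (0.29, [0.6772, -0.0084, 0.0243], [245.0, 13.0])]
lid_white_2 [(0.88, [0.4894, -0.3237, 0.0166], [407.0, 196.0])]
```

View pics/w2z.png

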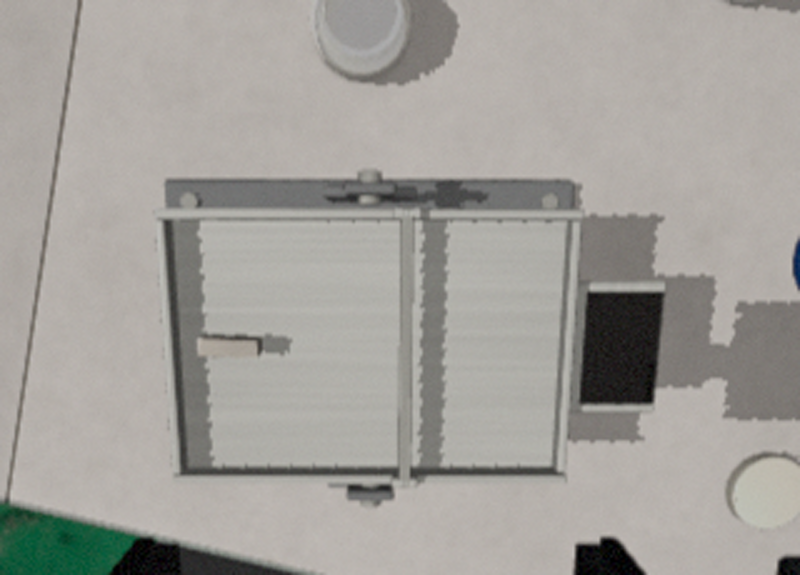

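Run:
```python
from h import *
from scipy.optimize import least_squares
d=np.load('w2.npz'); c=dict(R=d['R'],o=d['o'],intrinsics=d['K'])
P=[(113,30,8,588,291),(153,30,8,664,291),(153,-30,8,653,406),(113,-30,8,581,406),(105,68,19,582,215),(105,-68,19,565,478),(-105,68,23,157,214),(-105,-68,23,177,476)]
def loc(p,q): 
    x,y,t=p[:3];ct,st=np.cos(t),np.sin(t); q=np.array(q)/1000
    return np.array([x+ct*q[0]-st*q[1],y+st*q[0]+ct*q[1],.07+q[2]])
def f(p): return np.concatenate([proj(c,loc(p,a[:3]))-[a[3]/2.5+100,a[4]/2.5] for a in P])
s=least_squares(f,[.52,-.06,-1.3]); print(s.x,np.degrees(s.x[2]),f(s.x).reshape(-1,2).round(1).tolist())
ct,st=np.cos(s.x[2]),np.sin(s.x[2])
# thick block top corners z=.095
for u,v in [(198,337),(259,340),(258,356),(197,355)]:
    p=pix(c,u/2.5+100,v/2.5,.095)[:2]-s.x[:2]; print('thick',(np.array([ct*p[0]+st*p[1],-st*p[0]+ct*p[1]])*1000).round(1))
for q in [(-35,-33,5),(133,0,8),(18,0,30)]: print(q,loc(s.x,q).round(4))
```

```text
[ 0.52001357 -0.05437943 -1.31693535] -75.45483732562154 [[0.3, 0.2], [0.6, 0.3], [0.6, -0.3], [-0.2, -0.3], [0.9, -0.4], [0.3, 0.2], [-0.8, -0.8], [-1.6, 1.7]]
thick [-87.1   7.9]
thick [-56.4   6.5]
thick [-57.2  -1.6]
thick [-88.1  -1.2]
(-35, -33, 5) [ 0.4793 -0.0288  0.075 ]
(133, 0, 8) [ 0.5534 -0.1831  0.078 ]
(18, 0, 30) [ 0.5245 -0.0718  0.1   ]
```

Emit:
play_rows:
  moves: "-10 42 0 0 0 0.06 87;-10 42 0 0 0 0.06 87;-10 42 0 0 0 0.06 87;-10 42 0 0 0 0.06 87;-10 42 0 0 0 0.06 87;-10 42 0 0 0 0.06 87;-10 42 0 0 0 0.06 87;-10 42 0 0 0 0.06 87;0 0 0 0 0 0.06 87;0 0 -40 0 0 0 87;0 0 -40 0 0 0 87;0 0 0 0 0 0 87;0 0 0 0 0 0 87"

```text
time: 6.7
position: [0.4192, 0.2879, 0.2552]
tool_rot: [-0.652, 0.254, -0.268, 0.662]
ft_force: [0.5, -0.4, 0.3]
grip_width: 0.0873
```

Run:
```python
from h import *
o=sensors.get_obs();print(o['position'],o['q'].round(2))
c=shot('wrist','w3'); find(c,['thin_block'])
im=c['image']; cv2.imwrite('pics/w3z.png',cv2.resize(im,None,fx=1.5,fy=1.5,interpolation=cv2.INTER_CUBIC))
np.savez('w3.npz',R=c['R'],o=c['o'],K=c['intrinsics'])
for r in vision.cut_out(c,'thin_block')[:2]:
    m=r['pixels'];ys,xs=np.nonzero(m);print(r['p'],m.sum(),xs.mean(),ys.mean(),cv2.minAreaRect(np.c_[xs,ys].astype(np.float32)))
```

```text
[0.41921264 0.28789037 0.25520519] [ 0.38  0.32  1.7  -0.    1.1   1.14]
thin_block [(0.52, [0.4676, 0.2997, 0.0099], [269.0, 126.0])]
0.68 163 269.06134969325154 125.15337423312883 ((269.1036071777344, 124.96823120117188), (22.23238754272461, 7.253118991851807), 86.98721313476562)
```

View pics/w3z.png

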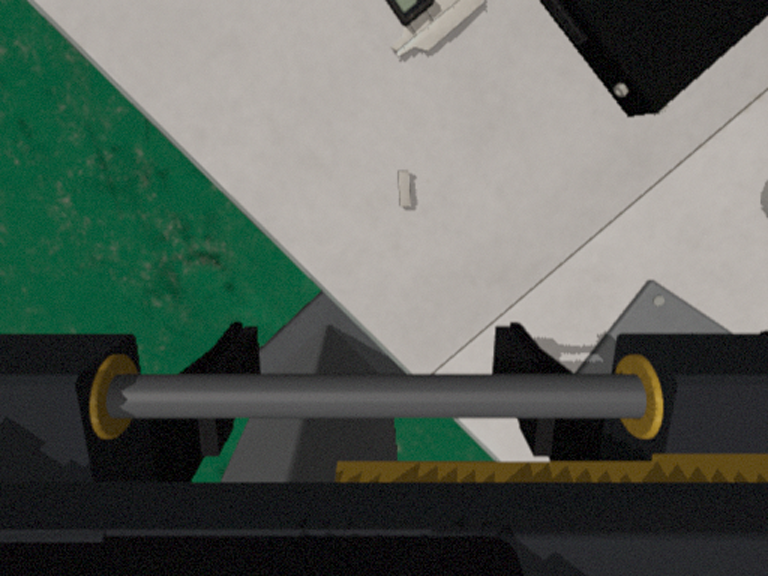

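Run:
```python
from h import *
c=shot('wrist','w4')
for r in vision.cut_out(c,'thin_block')[:1]:
    m=r['pixels'];ys,xs=np.nonzero(m)
    P=np.array([pix(c,u,v,.01)[:2] for u,v in zip(xs,ys)]);mu=P.mean(0);U,S,V=np.linalg.svd(P-mu)
    print(mu,V[0],np.degrees(np.arctan2(V[0][1],V[0][0])),2*S*np.sqrt(3/len(P)),(P.max(0)+P.min(0))/2)
im=c['image'];cv2.imwrite('pics/w4z.png',cv2.resize(im[105:150,240:300],None,fx=10,fy=10,interpolation=cv2.INTER_CUBIC))
o=sensors.get_obs();print(R.from_quat(o['tool_rot']).as_matrix().round(3).tolist(),o['position'])
np.savez('w4.npz',R=c['R'],o=c['o'],K=c['intrinsics'])
```

```text
[0.46916719 0.30029513] [-0.62834413 -0.7779355 ] -128.92806118898292 [0.02932066 0.00935654] [0.46945645 0.30052762]
[[0.727, 0.026, 0.686], [-0.687, 0.006, 0.727], [0.015, -1.0, 0.022]] [0.41988228 0.28793015 0.25623757]
```

View pics/w4z.png

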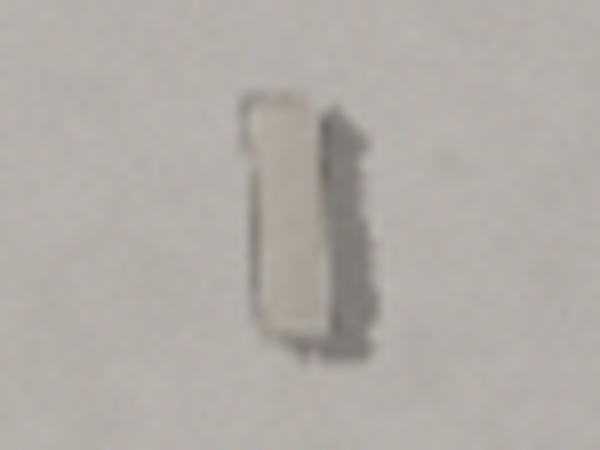

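Emit:
play_rows:
  moves: "25 6 0 -0.006 0.026 0.07 60;24 6 -10 0 0 0 60;0 0 -40 0 0 0 60;0 0 -40 0 0 0 60;0 0 -40 0 0 0 60;0 0 -30 0 0 0 60;0 0 -20 0 0 0 60;0 0 0 0 0 0 60;0 0 0 0 0 0 60"

```text
time: 7.85
position: [0.4814, 0.3026, 0.0831]
tool_rot: [-0.659, 0.23, -0.246, 0.673]
ft_force: [0.2, -0.1, 0.3]
grip_width: 0.0598
```

Run:
```python
from h import *
o=sensors.get_obs();print(R.from_quat(o['tool_rot']).as_matrix().round(3).tolist(),o['position'],o['ft_force'])
c=shot('wrist','w5');cv2.imwrite('pics/w5z.png',cv2.resize(c['image'],None,fx=1.5,fy=1.5))
c=shot('scene','s5');find(c,['thin_block']);cv2.imwrite('pics/s5z.png',cv2.resize(c['image'][220:340,130:290],None,fx=4,fy=4))
```

```text
[[0.773, 0.027, 0.634], [-0.634, 0.012, 0.773], [0.013, -1.0, 0.026]] [0.4813593  0.30255865 0.08305537] [ 0.22302469 -0.14959816  0.30012496]
thin_block [(0.41, [0.4637, 0.2956, 0.0077], [206.0, 281.0])]
```

View pics/w5z.png

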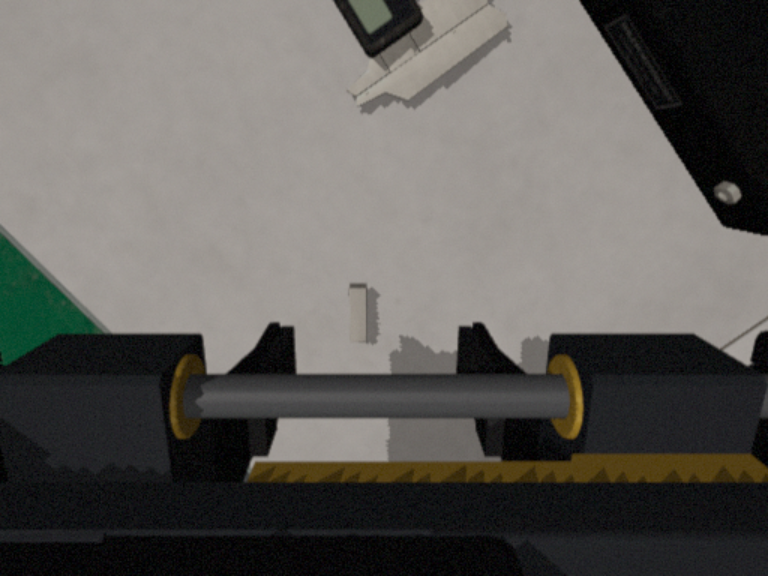

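View pics/s5z.png

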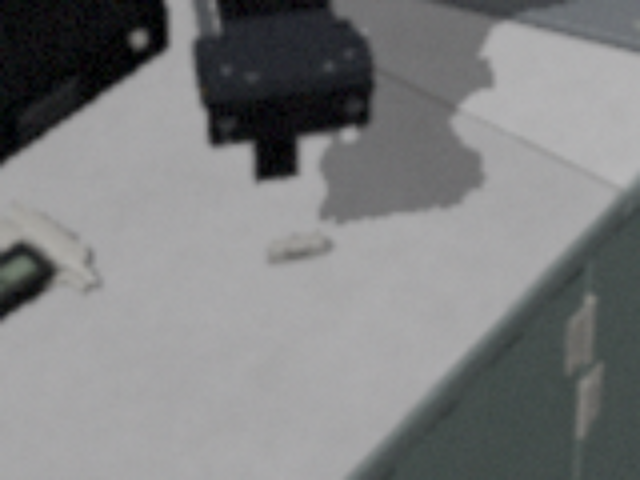

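Run:
```python
from h import *
c=shot('wrist','w6'); o=sensors.get_obs()
for r in vision.cut_out(c,'thin_block')[:2]:
    m=r['pixels'];ys,xs=np.nonzero(m)
    P=np.array([pix(c,u,v,.01)[:2] for u,v in zip(xs,ys)]);mu=P.mean(0);U,S,V=np.linalg.svd(P-mu,full_matrices=False)
    print(r['p'],len(xs),xs.mean(),ys.mean(),mu,np.degrees(np.arctan2(V[0][1],V[0][0])),2*S*np.sqrt(3/len(P)))
# top-face corners by eye /1.5
for u,v in [(349,288),(368,288),(368,342),(350,342)]: print(pix(c,u/1.5,v/1.5,.01).round(4))
```

```text
0.82 396 238.1818181818182 207.5429292929293 [0.46969944 0.30069012] -128.79132416649222 [0.03084588 0.00829511]
[0.4746 0.3133 0.01  ]
[0.4822 0.307  0.01  ]
[0.4631 0.2838 0.01  ]
[0.4557 0.29   0.01  ]
```

Emit:
play_rows:
  moves: "-6 -2 0 -0.012 0.027 0 60;-6 -1 -10 0 0 0 60;0 0 -15 0 0 0 60;0 0 -15 0 0 0 60;0 0 0 0 0 0 60;0 0 0 0 0 0 60"

```text
time: 8.7
position: [0.4697, 0.3006, 0.0456]
tool_rot: [-0.664, 0.235, -0.24, 0.668]
ft_force: [-0.1, -0.1, 0.0]
grip_width: 0.0599
```

Run:
```python
from h import *
o=sensors.get_obs();print(R.from_quat(o['tool_rot']).as_matrix().round(3).tolist(),o['position'],o['ft_force'])
```

```text
[[0.774, 0.009, 0.633], [-0.633, 0.003, 0.774], [0.005, -1.0, 0.008]] [0.46972333 0.30055181 0.04558793] [-0.14440345 -0.13321358  0.03394192]
```

Emit:
play_rows:
  moves: "0 -1 -14 0 0.005 0 45;0 0 -14 0 0 0 45;0 0 -10 0 0 0 45;0 0 0 0 0 0 45;0 0 0 0 0 0 45"
  newtons: 12

```text
time: 9.2
position: [0.4701, 0.2997, 0.005]
tool_rot: [-0.664, 0.236, -0.239, 0.668]
ft_force: [0.3, -0.4, -0.4]
grip_width: 0.0454
```

Emit:
play_rows:
  moves: "0 0 -3 0 0 0 45;0 0 0 0 0 0 20;0 0 0 0 0 0 0;0 0 0 0 0 0 0;0 0 0 0 0 0 0;0 0 0 0 0 0 0;0 0 0 0 0 0 0;0 0 0 0 0 0 0;0 0 0 0 0 0 0"
  newtons: 12

```text
time: 10.1
position: [0.4711, 0.3001, 0.0032]
tool_rot: [-0.663, 0.236, -0.24, 0.669]
ft_force: [-0.6, 0.2, -0.9]
grip_width: 0.0094
```

Emit:
play_rows:
  moves: "0 0 10 0 0 0 0;0 0 30 0 0 0 0;0 0 40 0 0 0 0;0 0 40 0 0 0 0;0 0 30 0 0 0 0;0 0 0 0 0 0 0;0 0 0 0 0 0 0"

```text
time: 10.8
position: [0.4692, 0.2993, 0.1611]
tool_rot: [-0.663, 0.236, -0.24, 0.668]
ft_force: [-0.3, 0.8, -0.4]
grip_width: 0.0088
```

Run:
```python
from h import *
o=sensors.get_obs();M=R.from_quat(o['tool_rot']).as_matrix();print(M.round(3).tolist(),o['position'],o['ft_force'],o['grip_width'])
c=shot('wrist','w7');cv2.imwrite('pics/w7z.png',cv2.resize(c['image'][180:,130:390],None,fx=2.8,fy=2.8))
c=shot('scene','s7');find(c,['thin_block']);cv2.imwrite('pics/s7z.png',cv2.resize(c['image'][170:310,150:290],None,fx=4,fy=4,interpolation=cv2.INTER_CUBIC))
```

```text
[[0.774, 0.007, 0.633], [-0.633, 0.005, 0.774], [0.003, -1.0, 0.008]] [0.46917417 0.29930891 0.16110543] [-0.25605529  0.84688193 -0.41883597] 0.008762545782613337
thin_block []
```

View pics/w7z.png

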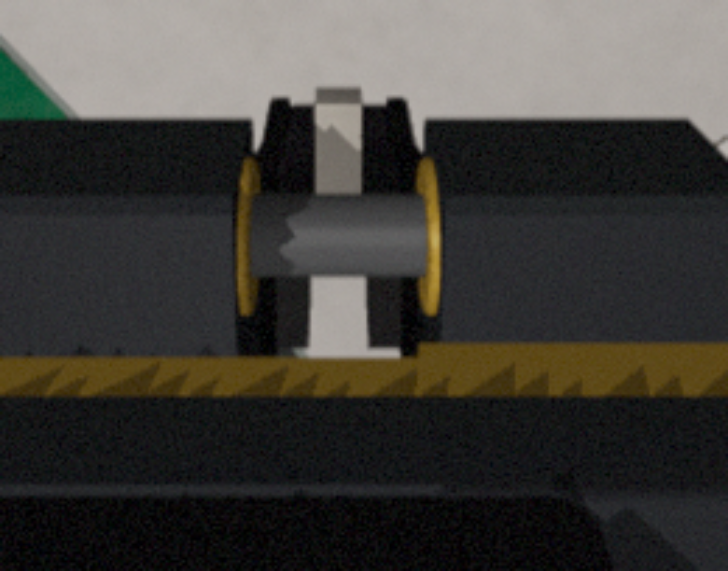

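View pics/s7z.png

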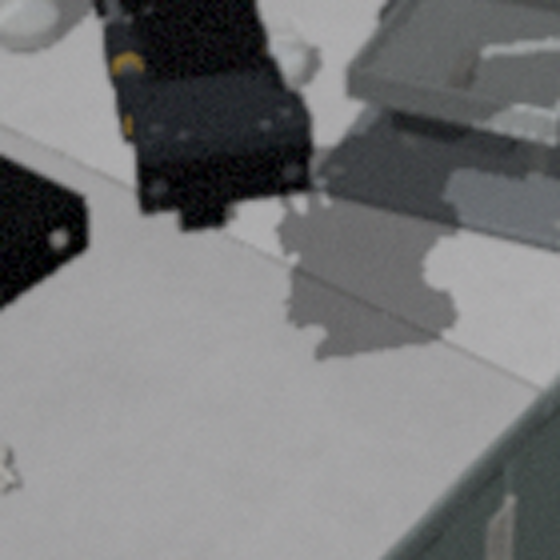

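Emit:
play_rows:
  moves: "1 -36 2 0 0.008 0.105 0;1 -36 2 0 0 0.105 0;1 -36 0 0 0 0.105 0;1 -36 0 0 0 0.105 0;1 -36 0 0 0 0.105 0;1 -36 0 0 0 0.105 0;1 -36 0 0 0 0.105 0;1 -36 0 0 0 0.105 0;1 -30 0 0 0 0.1 0;0 0 0 0 0 0 0;0 0 0 0 0 0 0;0 0 0 0 0 0 0"

```text
time: 12.15
position: [0.4666, -0.0291, 0.1466]
tool_rot: [0.7, 0.09, -0.117, -0.699]
ft_force: [0.2, -0.2, -0.4]
grip_width: 0.0089
```

```bash
cat >> h.py <<'E'
def st():
    o=sensors.get_obs();M=R.from_quat(o['tool_rot']).as_matrix()
    p=o['position'];t=np.radians(-75.45);d=p[:2]-[.52,-.0544]
    print('t',o['time'],'pos',p.round(4),'az',np.degrees(np.arctan2(M[1,0],M[0,0])).round(2),'y',M[:,1].round(3),'F',o['ft_force'].round(2),'w',round(o['grip_width'],4),'tray',(1000*np.array([np.cos(t)*d[0]+np.sin(t)*d[1],-np.sin(t)*d[0]+np.cos(t)*d[1]])).round(1))
E
python3 - <<'E'
from h import *
st()
c=shot('wrist','w8');cv2.imwrite('pics/w8z.png',cv2.resize(c['image'],None,fx=1.5,fy=1.5))
c=shot('top','t8');cv2.imwrite('pics/t8z.png',cv2.resize(c['image'][130:255,175:335],None,fx=4.5,fy=4.5,interpolation=cv2.INTER_CUBIC))
E
```

```text
t 12.15 pos [ 0.4666 -0.0291  0.1466] az 16.86 y [-0.037 -0.007 -0.999] F [ 0.23 -0.19 -0.4 ] w 0.0089 tray [-37.9 -45.3]
```

View pics/w8z.png

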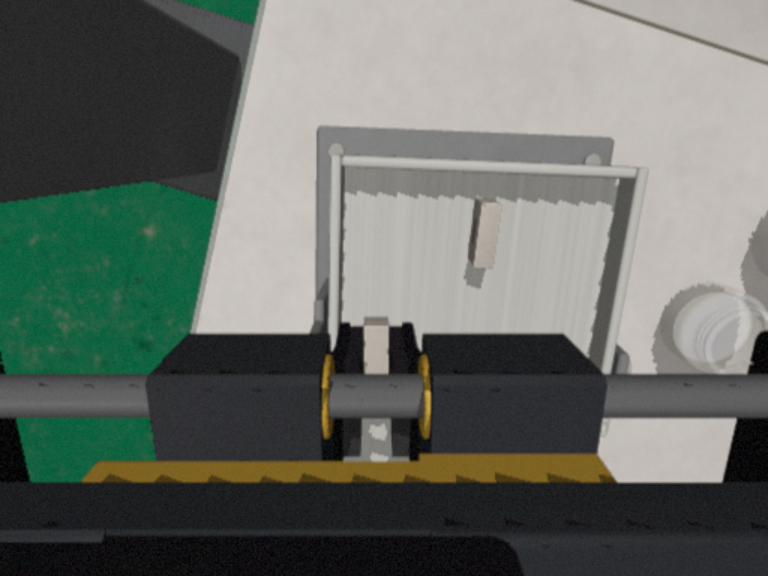

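View pics/t8z.png

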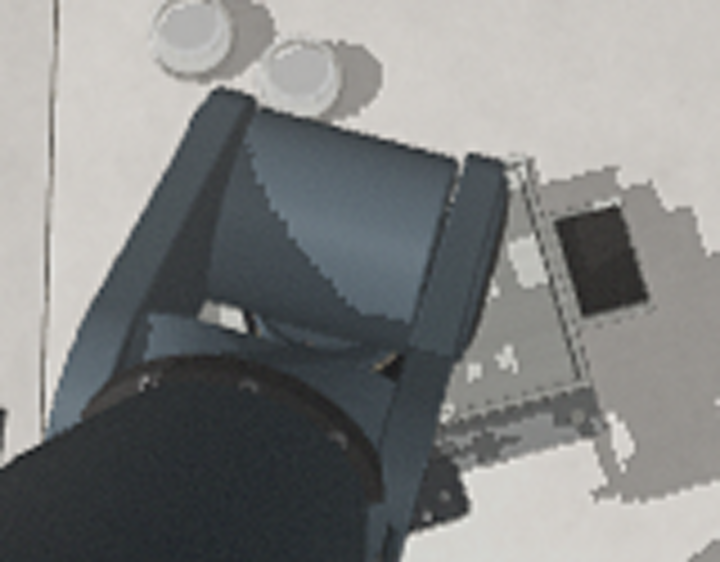

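Emit:
play_rows:
  moves: "7 0 0 0.007 -0.037 -0.04 0;6 0 -10 0 0 0 0;0 0 -10 0 0 0 0;0 0 0 0 0 0 0;0 0 0 0 0 0 0"

```text
time: 12.75
position: [0.4795, -0.0246, 0.1244]
tool_rot: [-0.7, -0.092, 0.093, 0.702]
ft_force: [0.3, 0.8, -0.2]
grip_width: 0.0092
```

Run:
```python
from h import *
st()
c=shot('wrist','w9');cv2.imwrite('pics/w9z.png',cv2.resize(c['image'],None,fx=1.5,fy=1.5))
```

```text
t 12.75 pos [ 0.4795 -0.0246  0.1244] az 15.0 y [-0.002  0.001 -1.   ] F [ 0.29  0.84 -0.21] w 0.0092 tray [-39.  -31.7]
```

View pics/w9z.png

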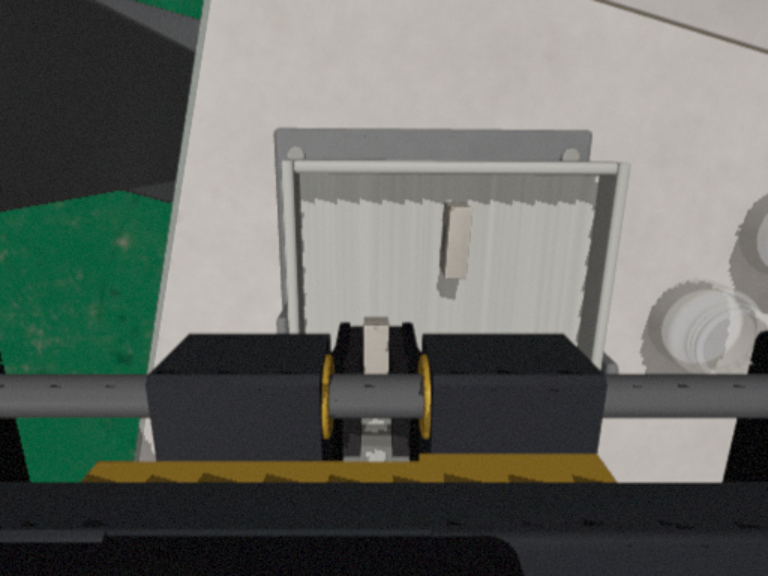

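Emit:
play_rows:
  moves: "0 -2 -13 0 0 -0.005 0;0 0 -12 0 0 0 0;0 0 -8 0 0 0 0;0 0 -5 0 0 0 0;0 0 0 0 0 0 0;0 0 0 0 0 0 0"

```text
time: 13.4
position: [0.4802, -0.0267, 0.086]
tool_rot: [-0.701, -0.091, 0.091, 0.702]
ft_force: [0.1, -0.5, -0.7]
grip_width: 0.0088
```

Run:
```python
from h import *
st()
```

```text
t 13.4 pos [ 0.4802 -0.0267  0.086 ] az 14.77 y [-0.001  0.001 -1.   ] F [ 0.13 -0.47 -0.67] w 0.0088 tray [-36.8 -31.5]
```

Emit:
play_rows:
  moves: "0 0 -4 0 0 0 0;0 0 -2 0 0 0 0;0 0 0 0 0 0 0;0 0 0 0 0 0 0"

```text
time: 13.8
position: [0.481, -0.0269, 0.0805]
tool_rot: [0.701, 0.091, -0.091, -0.701]
ft_force: [-0.6, -0.2, 0.8]
grip_width: 0.0085
```

Emit:
play_rows:
  moves: "0 0 -1 0 0 0 0;0 0 -1 0 0 0 0;0 0 0 0 0 0 0"

```text
time: 14.1
position: [0.4812, -0.0269, 0.0786]
tool_rot: [0.701, 0.092, -0.09, -0.701]
ft_force: [0.2, -0.4, -0.4]
grip_width: 0.009
```

Emit:
play_rows:
  moves: "0 0 -1 0 0 0 0;0 0 0 0 0 0 0;0 0 0 0 0 0 0"

```text
time: 14.4
position: [0.4815, -0.027, 0.0779]
tool_rot: [0.702, 0.092, -0.09, -0.701]
ft_force: [0.6, -0.9, -0.1]
grip_width: 0.0087
```

Emit:
play_rows:
  moves: "0 0 0 0 0 0 14;0 0 0 0 0 0 20;0 0 0 0 0 0 20;0 0 0 0 0 0 20;0 0 10 0 0 0 20;0 0 20 0 0 0 20;0 0 30 0 0 0 20;0 0 30 0 0 0 20;0 0 0 0 0 0 20;0 0 0 0 0 0 20"

```text
time: 15.4
position: [0.4803, -0.0267, 0.1728]
tool_rot: [0.701, 0.091, -0.09, -0.701]
ft_force: [0.2, 0.5, -0.9]
grip_width: 0.0198
```

Run:
```python
from h import *
st()
c=shot('wrist','w10');cv2.imwrite('pics/w10z.png',cv2.resize(c['image'],None,fx=1.5,fy=1.5));find(c,['thin_block','thick_block'])
```

```text
t 15.4 pos [ 0.4803 -0.0267  0.1728] az 14.78 y [ 0.001 -0.    -1.   ] F [ 0.23  0.49 -0.94] w 0.0198 tray [-36.8 -31.4]
thin_block [(0.64, [0.477, -0.0271, 0.0865], [245.0, 188.0])]
thick_block [(0.59, [0.5048, 0.0203, 0.0976], [296.0, 143.0])]
```

View pics/w10z.png

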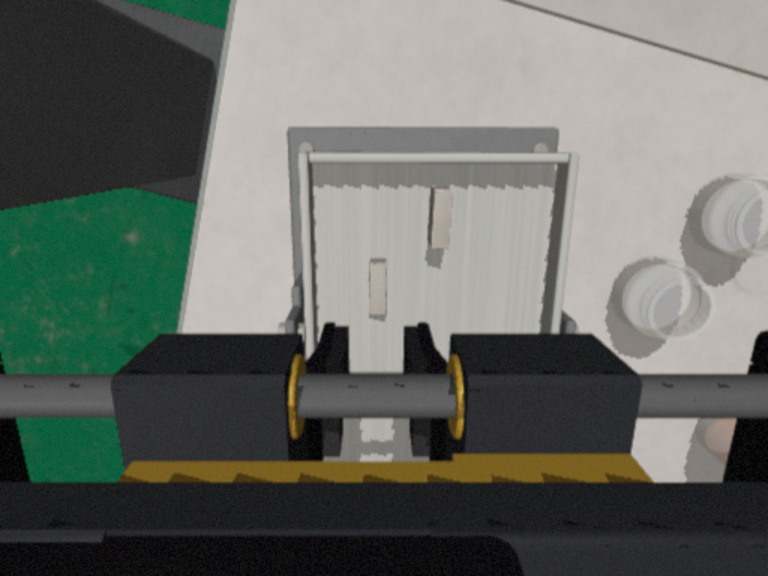

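Emit:
play_rows:
  moves: "15 -32 0 0 0 0 0;15 -32 0 0 0 0 0;15 -32 0 0 0 0 0;15 -32 0 0 0 0 0;13 -30 0 0 0 0 0;0 0 0 0 0 0 0;0 0 0 0 0 0 0;0 0 0 0 0 0 0"

```text
time: 16.35
position: [0.5474, -0.1867, 0.1603]
tool_rot: [-0.696, -0.084, 0.099, 0.706]
ft_force: [-0.3, -0.5, -0.5]
grip_width: 0.0002
```

Run:
```python
from h import *
st()
c=shot('wrist','w11');cv2.imwrite('pics/w11z.png',cv2.resize(c['image'],None,fx=1.5,fy=1.5))
c=shot('scene','s11');cv2.imwrite('pics/s11z.png',cv2.resize(c['image'][100:240,210:360],None,fx=4,fy=4,interpolation=cv2.INTER_CUBIC))
```

```text
t 16.35 pos [ 0.5474 -0.1867  0.1603] az 14.88 y [-0.023  0.012 -1.   ] F [-0.27 -0.5  -0.47] w 0.0002 tray [134.9  -6.7]
```

View pics/w11z.png

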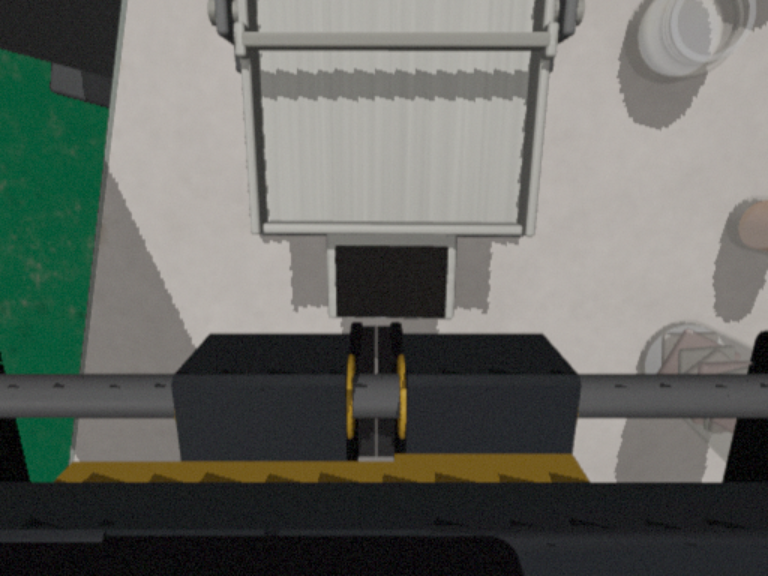

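View pics/s11z.png

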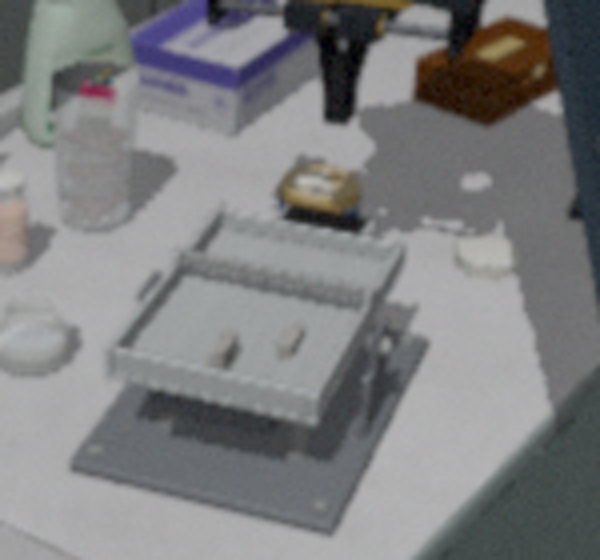

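Run:
```python
from h import *
c=shot('wrist','w12')
P=[pix(c,u/1.5,v/1.5,.078) for u,v in [(336,246),(447,246),(449,318),(336,318)]]
print(np.round(P,4),np.mean(P,0))
```

```text
[[ 0.5205 -0.1698  0.078 ]
 [ 0.577  -0.1545  0.078 ]
 [ 0.5899 -0.1925  0.078 ]
 [ 0.5301 -0.209   0.078 ]] [ 0.55439226 -0.18143405  0.078     ]
```

Emit:
play_rows:
  moves: "6 3 0 -0.012 -0.023 0 0;0 0 -20 0 0 0 0;0 0 -20 0 0 0 0;0 0 -15 0 0 0 0;0 0 0 0 0 0 0;0 0 0 0 0 0 0"

```text
time: 17.1
position: [0.5553, -0.1777, 0.1073]
tool_rot: [0.703, 0.097, -0.091, -0.699]
ft_force: [0.0, 0.4, 0.2]
grip_width: 0.0007
```

Run:
```python
from h import *
st()
```

```text
t 17.1 pos [ 0.5553 -0.1777  0.1073] az 15.25 y [ 0.01  -0.004 -1.   ] F [0.03 0.42 0.18] w 0.0007 tray [128.2   3.2]
```

Emit:
play_rows:
  moves: "-1 -6 0 0.004 0.01 -0.01 0;0 0 -10 0 0 0 0;0 0 -7 0 0 0 0;0 0 0 0 0 0 0;0 0 0 0 0 0 0"

```text
time: 17.6
position: [0.556, -0.1847, 0.0917]
tool_rot: [0.702, 0.091, -0.089, -0.7]
ft_force: [-0.2, -0.5, 0.2]
grip_width: 0.0006
```

Emit:
play_rows:
  moves: "0 0 -4 0 0 0 0;0 0 -4 0 0 0 0;0 0 -4 0 0 0 0;0 0 0 0 0 0 0"

```text
time: 18.0
position: [0.556, -0.1847, 0.0788]
tool_rot: [0.702, 0.092, -0.089, -0.7]
ft_force: [-1.0, -0.1, 1.3]
grip_width: 0.0003
```

Run:
```python
from h import *
st()
```

```text
t 18.0 pos [ 0.556  -0.1847  0.0788] az 14.64 y [ 0.004 -0.003 -1.   ] F [-0.97 -0.08  1.32] w 0.0003 tray [135.2   2.1]
```

Emit:
play_rows:
  moves: "0 0 -4 0 0 0 0;0 0 -4 0 0 0 0;0 0 0 0 0 0 0"

```text
time: 18.3
position: [0.5563, -0.1851, 0.0711]
tool_rot: [0.703, 0.092, -0.088, -0.7]
ft_force: [-0.6, 0.1, 3.7]
grip_width: 0.0006
```

Emit:
play_rows:
  moves: "0 0 -4 0 0 0 0;0 0 -4 0 0 0 0;0 0 -4 0 0 0 0;0 0 0 0 0 0 0"

```text
time: 18.7
position: [0.5563, -0.1846, 0.0586]
tool_rot: [0.703, 0.092, -0.088, -0.7]
ft_force: [-0.8, 1.7, 3.5]
grip_width: 0.0009
```

Emit:
play_rows:
  moves: "0 0 -3 0 0 0 0;0 0 -3 0 0 0 0;0 1 -2 0 0 0 0;0 0 0 0 0 0 0"

```text
time: 19.1
position: [0.5561, -0.1836, 0.0497]
tool_rot: [0.703, 0.092, -0.089, -0.7]
ft_force: [-0.5, 0.7, 2.6]
grip_width: 0.0003
```

Run:
```python
from h import *
st()
c=shot('scene','s13');cv2.imwrite('pics/s13z.png',cv2.resize(c['image'][100:240,210:360],None,fx=4,fy=4,interpolation=cv2.INTER_CUBIC))
```

```text
t 19.1 pos [ 0.5561 -0.1836  0.0497] az 14.67 y [ 0.005 -0.003 -1.   ] F [-0.54  0.67  2.64] w 0.0003 tray [134.1   2.4]
```

View pics/s13z.png

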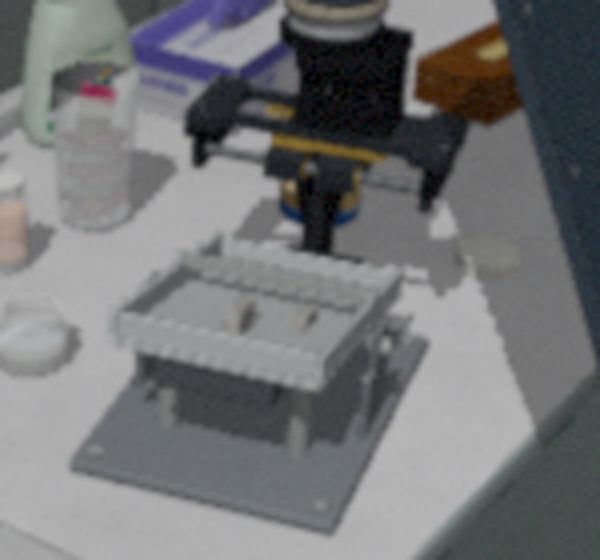

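Emit:
play_rows:
  moves: "0 0 -2 0 0 0 0;0 1 -2 0 0 0 0;0 0 0 0 0 0 0"

```text
time: 19.45
position: [0.556, -0.1829, 0.0456]
tool_rot: [0.703, 0.092, -0.089, -0.7]
ft_force: [-1.2, 0.7, 3.3]
grip_width: 0.0005
```

Emit:
play_rows:
  moves: "0 0 -1.5 0 0 0 0;0 0 0 0 0 0 0"

```text
time: 19.65
position: [0.5559, -0.1826, 0.0438]
tool_rot: [0.703, 0.092, -0.089, -0.7]
ft_force: [-1.6, -0.3, 2.2]
grip_width: 0.0005
```

Emit:
play_rows:
  moves: "0 1 -1.5 0 0 0 0;0 0 0 0 0 0 0"

```text
time: 19.85
position: [0.556, -0.1822, 0.0423]
tool_rot: [0.703, 0.092, -0.089, -0.7]
ft_force: [-1.0, -0.4, 3.1]
grip_width: 0.0004
```

Emit:
play_rows:
  moves: "0 0 -1.5 0 0 0 0;0 0 0 0 0 0 0"

```text
time: 20.05
position: [0.5559, -0.1818, 0.0407]
tool_rot: [0.703, 0.092, -0.089, -0.7]
ft_force: [-0.2, 0.1, 3.2]
grip_width: 0.0004
```

Emit:
play_rows:
  moves: "0 1 -1.5 0 0 0 0;0 0 0 0 0 0 0"

```text
time: 20.25
position: [0.556, -0.1813, 0.039]
tool_rot: [0.703, 0.092, -0.089, -0.7]
ft_force: [-0.5, -0.6, 2.9]
grip_width: 0.0004
```

Emit:
play_rows:
  moves: "0 0 -1.5 0 0 0 0;0 0 0 0 0 0 0"

```text
time: 20.45
position: [0.5559, -0.181, 0.0378]
tool_rot: [0.703, 0.092, -0.089, -0.7]
ft_force: [-1.9, -0.5, 5.3]
grip_width: 0.0002
```

Emit:
play_rows:
  moves: "0 0 -1 0 0 0 0;0 0 0 0 0 0 0"

```text
time: 20.65
position: [0.5559, -0.181, 0.0376]
tool_rot: [0.703, 0.092, -0.089, -0.7]
ft_force: [-2.4, -1.0, 6.0]
grip_width: 0.0003
```

Emit:
play_rows:
  moves: "0 0 -1 0 0 0 0;0 0 0 0 0 0 0;0 0 0 0 0 0 0"

```text
time: 20.95
position: [0.556, -0.1811, 0.038]
tool_rot: [0.703, 0.092, -0.089, -0.7]
ft_force: [-1.0, -1.6, 4.6]
grip_width: 0.0005
```

Run:
```python
from h import *
st()
c=shot('scene','s14');cv2.imwrite('pics/s14z.png',cv2.resize(c['image'][100:240,210:360],None,fx=4,fy=4,interpolation=cv2.INTER_CUBIC))
c=shot('wrist','w14');cv2.imwrite('pics/w14z.png',cv2.resize(c['image'],None,fx=1.5,fy=1.5));find(c,['thin_block','thick_block'])
```

```text
t 20.95 pos [ 0.556  -0.1811  0.038 ] az 14.7 y [ 0.005 -0.004 -1.   ] F [-1.   -1.62  4.63] w 0.0005 tray [131.6   3. ]
thin_block [(0.7, [0.5126, -0.1391, 0.0563], [180.0, 146.0])]
thick_block [(0.16, [0.5389, -0.1022, 0.062], [257.0, 78.0])]
```

View pics/s14z.png

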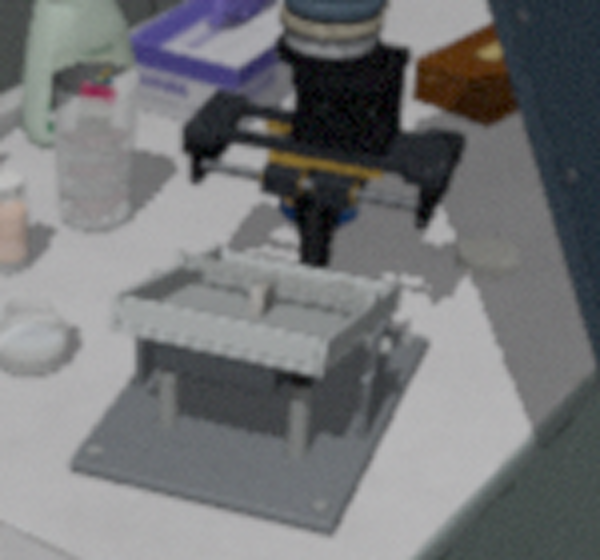

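View pics/w14z.png

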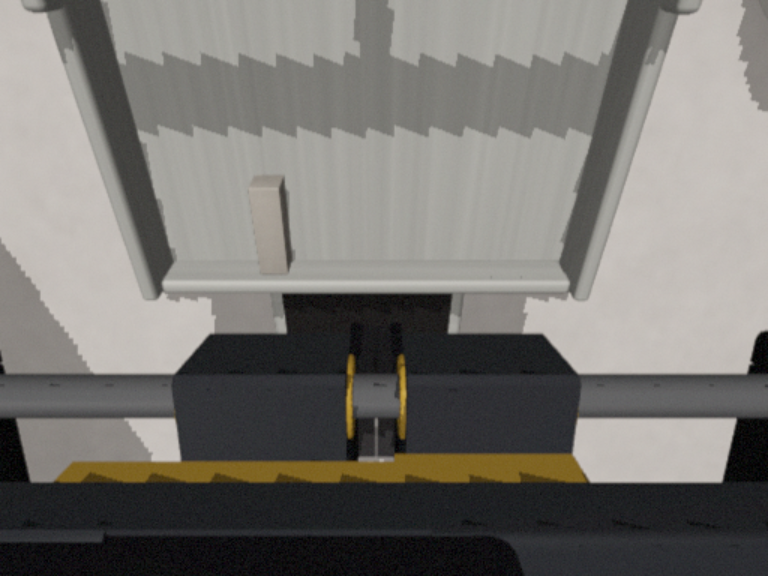

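Emit:
play_rows:
  moves: "0 0 -1.5 0 0 0 0"

```text
time: 21.25
position: [0.5559, -0.1809, 0.0368]
tool_rot: [0.703, 0.092, -0.089, -0.7]
ft_force: [-3.3, -0.2, 13.7]
grip_width: 0.0004
```

Emit:
play_rows:
  moves: "0 0 -2 0 0 0 0;0 0 -2 0 0 0 0"

```text
time: 21.45
position: [0.5559, -0.1807, 0.036]
tool_rot: [0.703, 0.092, -0.089, -0.7]
ft_force: [-5.0, 0.2, 20.2]
grip_width: 0.0003
```

Emit:
play_rows:
  moves: "0 0 0.7 0 0 0 0"

```text
time: 21.55
position: [0.556, -0.1809, 0.0376]
tool_rot: [0.703, 0.092, -0.089, -0.7]
ft_force: [-1.7, -1.0, 2.4]
grip_width: 0.0007
```

Emit:
play_rows:
  moves: "0 0 0 0 0 0 0"

```text
time: 21.65
position: [0.556, -0.181, 0.0381]
tool_rot: [0.703, 0.092, -0.089, -0.699]
ft_force: [-2.2, -0.7, 4.4]
grip_width: 0.0006
```

Emit:
play_rows:
  moves: "0 0 -1 0 0 0 0"

```text
time: 21.75
position: [0.5559, -0.181, 0.0373]
tool_rot: [0.703, 0.092, -0.089, -0.699]
ft_force: [-2.6, 0.5, 8.0]
grip_width: 0.0006
```

Emit:
play_rows:
  moves: "0 0 -0.3 0 0 0 0"

```text
time: 21.85
position: [0.5559, -0.1809, 0.0373]
tool_rot: [0.703, 0.092, -0.089, -0.699]
ft_force: [-2.1, -1.3, 9.3]
grip_width: 0.0004
```

Emit:
play_rows:
  moves: "0 0 -0.3 0 0 0 0"

```text
time: 21.95
position: [0.5559, -0.1809, 0.0372]
tool_rot: [0.703, 0.092, -0.089, -0.699]
ft_force: [-3.4, -0.5, 8.1]
grip_width: -0.0
```

Emit:
play_rows:
  moves: "0 0 -0.3 0 0 0 0"

```text
time: 22.05
position: [0.5559, -0.1809, 0.0372]
tool_rot: [0.703, 0.092, -0.089, -0.699]
ft_force: [-2.9, -0.7, 8.7]
grip_width: 0.0004
```

Emit:
play_rows:
  moves: "0 0 -0.3 0 0 0 0;0 0 -0.3 0 0 0 0;0 0 1 0 0 0 0;0 0 2 0 0 0 0;0 -1 3 0 0 0 0;0 0 3 0 0 0 0;0 -1 3 0 0 0 0;0 0 3 0 0 0 0;0 0 3 0 0 0 0;0 -1 3 0 0 0 0;0 0 3 0 0 0 0"

```text
time: 23.15
position: [0.557, -0.1845, 0.0617]
tool_rot: [0.703, 0.093, -0.088, -0.699]
ft_force: [-0.5, -1.8, 2.4]
grip_width: 0.0005
```

Run:
```python
from h import *
st()
c=shot('scene','s15');cv2.imwrite('pics/s15z.png',cv2.resize(c['image'][100:240,210:360],None,fx=4,fy=4,interpolation=cv2.INTER_CUBIC))
```

```text
t 23.15 pos [ 0.557  -0.1845  0.0617] az 14.69 y [ 0.007 -0.005 -1.   ] F [-0.47 -1.78  2.43] w 0.0005 tray [135.2   3.1]
```

View pics/s15z.png

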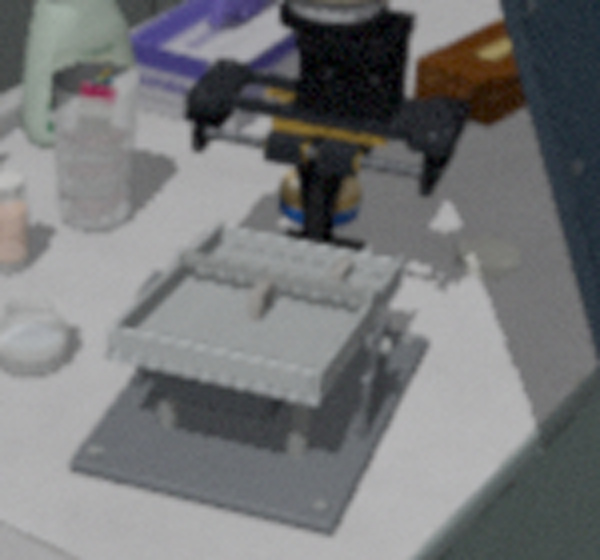

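Tray follows. Continue to level, slowing near the top, then retreat.

Emit:
play_rows:
  moves: "0 0 3 0 0 0 0;0 0 3 0 0 0 0;0 0 3 0 0 0 0;0 0 2 0 0 0 0;0 0 2 0 0 0 0;0 0 2 0 0 0 0;0 0 2 0 0 0 0;0 0 2 0 0 0 0;0 0 2 0 0 0 0;0 0 2 0 0 0 0;0 0 5 0 0 0 0;0 0 10 0 0 0 0;0 0 30 0 0 0 0;0 0 30 0 0 0 0;0 0 30 0 0 0 0;0 0 0 0 0 0 0;0 0 0 0 0 0 0"

```text
time: 24.9
position: [0.5553, -0.1825, 0.1975]
tool_rot: [0.702, 0.092, -0.089, -0.7]
ft_force: [-0.8, -0.1, 0.2]
grip_width: 0.0003
```

Run:
```python
from h import *
st()
c=shot('wrist','w16');cv2.imwrite('pics/w16z.png',cv2.resize(c['image'],None,fx=1.5,fy=1.5));find(c,['thin_block','thick_block'])
np.savez('w16.npz',R=c['R'],o=c['o'],K=c['intrinsics'])
c=shot('scene','s16');cv2.imwrite('pics/s16z.png',cv2.resize(c['image'][100:240,210:360],None,fx=4,fy=4,interpolation=cv2.INTER_CUBIC))
```

```text
t 24.9 pos [ 0.5553 -0.1825  0.1975] az 14.67 y [ 0.005 -0.002 -1.   ] F [-0.8  -0.06  0.23] w 0.0003 tray [132.9   2. ]
thin_block [(0.8, [0.51, -0.144, 0.0861], [209.0, 125.0]), (0.74, [0.5386, -0.1007, 0.0752], [254.0, 83.0])]
thick_block [(0.65, [0.5239, -0.0506, 0.0963], [253.0, 9.0])]
```

View pics/w16z.png

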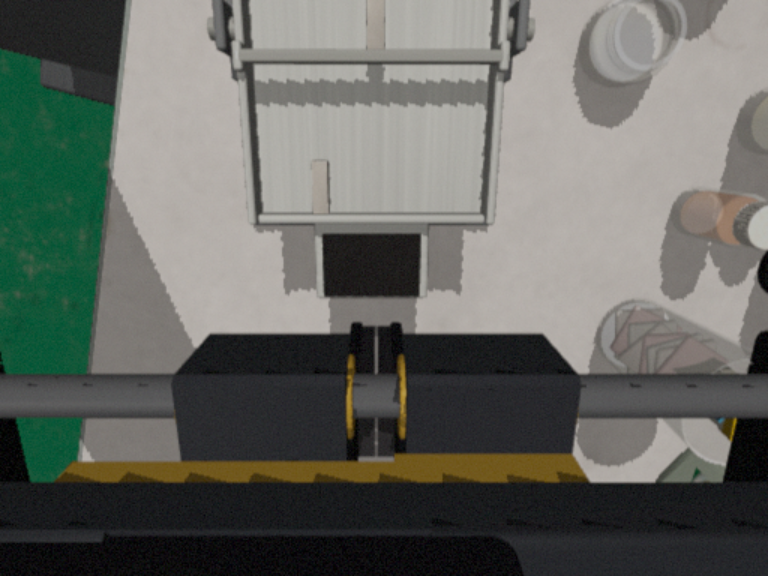

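View pics/s16z.png

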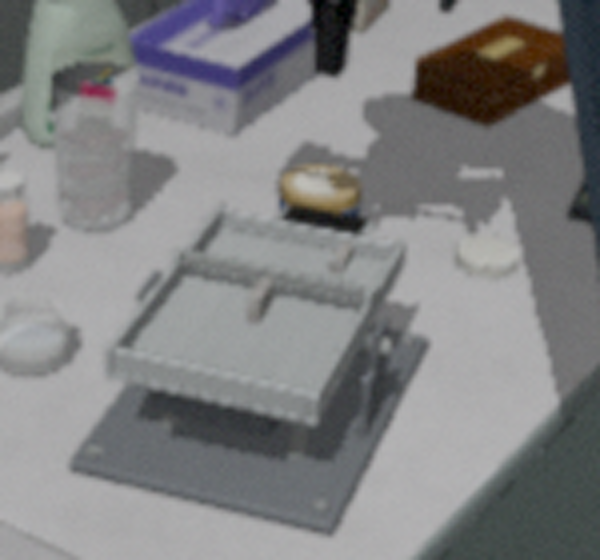

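Run:
```python
from h import *
print(robot.hand_in())
```

```text
the job is handed in; nothing more can be done
None
```

The blocks are sorted, the tray is back level and the job is handed in, but I may have gone over the 20 N press limit for a moment. While I was firming the press on the stop, the wrist sensor read 20.2 N vertically, about 20.8 N in total. That is at the limit within the sensor's noise of about 1 N, so I can't rule out a brief overrun; I backed off on the next move.

- **Placing:** I set the thin block down in the loading half, at about x = -37 mm, y = -31 mm in the tray. The wrist picture showed it lying free beside the thick one.
- **Pressing:** The tray needed about 3 N to tip and met its stop about 41 mm down, roughly 0.31 rad. After the overshoot I held it there at 8–9 N for about 0.5 s.
- **Return:** I let it up at about 20–30 mm/s at the pad, and it followed the fingers without snapping up.
- **Last checks:** At 24.9 s of the 59 s allowed:
  - The thin block is at the end wall (x about 84 mm).
  - The thick block is against the bar (x about -3 mm).
  - The tray looks level, the gripper is about 120 mm above the pad touching nothing, and the bystanders look unmoved.

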